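# Line up the sample canisters by size for a cupping

## Task

Line up the four steel sample canisters on the cork pads of the display board in order of size, one centred on each pad: the smallest on the pad next to the mug of spoons, the largest on the pad farthest from it. Keep the canisters upright, and leave the mug of spoons where it stands.

Things in the scene. Friction and masses are not known exactly. Their poses are not given: they have to be found in the camera images.
- canister_xs: The smallest of four closed, plain stainless-steel sample canisters: upright cylinder, diameter 38 mm, height 55 mm, thin black gasket line under its flat lid. Loose, standing on the table, full, 80 to 510 g. Origin: centre of its underside; z up along its axis.
- canister_s: The second smallest of four closed, plain stainless-steel sample canisters: upright cylinder, diameter 46 mm, height 70 mm, thin black gasket line under its flat lid. Loose, standing on the table, full, 80 to 510 g. Origin: centre of its underside; z up along its axis.
- canister_m: The second largest of four closed, plain stainless-steel sample canisters: upright cylinder, diameter 54 mm, height 85 mm, thin black gasket line under its flat lid. Loose, standing on the table, full, 80 to 510 g. Origin: centre of its underside; z up along its axis.
- canister_l: The largest of four closed, plain stainless-steel sample canisters: upright cylinder, diameter 62 mm, height 100 mm, thin black gasket line under its flat lid. Loose, standing on the table, full, 80 to 510 g. Origin: centre of its underside; z up along its axis.
- pad_a: Round cork pad, diameter 66 mm, 3 mm thick, one of four alike in a row on a fixed dark wooden board (110 x 400 x 12 mm, lying flat); at the +y end of the row. Neighbouring pads are about 90 mm apart, centre to centre. Fixed. Origin: centre of its underside, 12 mm above the table; its top is 3 mm higher, 15 mm above the table. y runs along the board (roughly world y), x across it, z up.
- pad_b: Round cork pad, diameter 66 mm, 3 mm thick, one of four alike in a row on a fixed dark wooden board (110 x 400 x 12 mm, lying flat); second from the +y end. Neighbouring pads are about 90 mm apart, centre to centre. Fixed. Origin: centre of its underside, 12 mm above the table; its top is 3 mm higher, 15 mm above the table. y runs along the board (roughly world y), x across it, z up.
- pad_c: Round cork pad, diameter 66 mm, 3 mm thick, one of four alike in a row on a fixed dark wooden board (110 x 400 x 12 mm, lying flat); third from the +y end. Neighbouring pads are about 90 mm apart, centre to centre. Fixed. Origin: centre of its underside, 12 mm above the table; its top is 3 mm higher, 15 mm above the table. y runs along the board (roughly world y), x across it, z up.
- pad_d: Round cork pad, diameter 66 mm, 3 mm thick, one of four alike in a row on a fixed dark wooden board (110 x 400 x 12 mm, lying flat); at the -y end of the row. Neighbouring pads are about 90 mm apart, centre to centre. Fixed. Origin: centre of its underside, 12 mm above the table; its top is 3 mm higher, 15 mm above the table. y runs along the board (roughly world y), x across it, z up.
- spoon_mug: White ceramic mug without handle, 70 mm across, 70 mm high, with three steel cupping spoons standing in it up to 130 mm above the table. It stands on the table just beyond one end of the board, about 115 mm from the centre of the end pad; a low white timer (60 x 60 x 22 mm) stands beyond the other end. Which end has the mug differs from start to start. Loose; leave it where it is. Origin: centre of its underside.

How it is judged:
At the end, for the whole second after the job is handed in: Counting from the pad next to the mug of spoons, the smallest, second smallest, second largest and largest canister each stand upright (within 0.1 rad) on top of their own pad, axis within 13 mm of its centre, released and at rest (((y of spoon_mug in the frame of pad_b above 0 m and horizontal distance between canister_xs and pad_a below 0.013 m and horizontal distance between canister_s and pad_b below 0.013 m and horizontal distance between canister_m and pad_c below 0.013 m and horizontal distance between canister_l and pad_d below 0.013 m) or (y of spoon_mug in the frame of pad_b below 0 m and horizontal distance between canister_xs and pad_d below 0.013 m and horizontal distance between canister_s and pad_c below 0.013 m and horizontal distance between canister_m and pad_b below 0.013 m and horizontal distance between canister_l and pad_a below 0.013 m)) and height (world z) of canister_xs between 0.012 and 0.019 m and angle between each of canister_xs, canister_s, canister_m, canister_l's own z axis and vertical below 0.1 rad and linear speed of each of canister_xs, canister_s, canister_m, canister_l below 0.02 m/s and height (world z) of canister_s between 0.012 and 0.019 m and height (world z) of canister_m between 0.012 and 0.019 m and height (world z) of canister_l between 0.012 and 0.019 m); the robot touches nothing.
It fails at once if a canister is tipped over (more than about 35 degrees) (angle between any of canister_xs, canister_s, canister_m, canister_l's own z axis and vertical above 0.6 rad).
It fails at once if the mug of spoons is shoved more than 30 mm or tipped over (distance of spoon_mug from where it was at the start of the episode above 0.03 m or angle between spoon_mug's own z axis and vertical above 0.5 rad).
It also fails if it takes over 112 s, if anything falls off the work surface, if the arm or the gripper's body presses on something with over 40 N, if the wrist force passes 120 N, or if a joint passes its speed limit or range.

## Robot

A 7-joint arm with a two-finger parallel gripper is mounted at the origin on the work surface. World frame = base frame: x ahead of the robot, y to its left, z up, the work surface at z = 0. Lengths are in m, angles in rad, forces in N, time in s.
With the tool pointing down it reaches from about 0.425 to 0.925 m from the base axis. Payload 6.8 kg.
Tool frame: the origin (TCP) lies on the front face of the gripper's body, between the roots of the fingers; the fingertips stand 73 mm ahead of it and the grasp point (between the pads) lies 54 mm ahead of it (env.nose_length is the distance from the TCP to the fingertips, in m); z points along the fingers, y is the line along which they close (so a half turn about z gives the same grasp; the last joint's range is limited). The gripper opens to 85 mm and grips with 20 to 120 N. Pads are 22 mm wide; open, the fingers measure 114 mm over their backs; the gripper's body (76 mm by 85 mm) begins 54 mm behind the grasp point. The pads swing forward as they close: fully open they stand 13 mm farther back than shut.
Start: joints at [1.03, 0.477, 0.022, 1.555, -0.011, 1.109, -0.083], TCP at [0.283, -0.613, 0.304] pointing down, gripper open.
Joint ranges: [-2.96, 2.96], [-0.34, 2.1], [-1.41, 1.46], [0.24, 2.44], [-1.37, 4.51], [0.17, 1.92], [-2.96, 2.96]. Speed limits (rad/s): [2.39, 2.39, 3.14, 3.14, 3.14, 3.14, 3.14].

## Interface

Orientations are given as a unit quaternion [w, x, y, z].
In Python, from cell import env, kin, camera, calibration, job gives the robot as it stands. The module is installed in compiled form; this text tells all that it offers. Calls block until the motion is done:
- env.reach(position, orientation): joint-space move of the TCP to a pose.
- env.movel(position, velocity=0.15, rot=None, stop_force=None): straight line of the TCP; rot=None keeps the orientation; velocity is the mean speed in m/s. With stop_force (N) it stops when the force on the tool has changed by that much, and returns True; else False.
- env.goto_joints(angles): joint-space move.
- env.grip(opening, f_grip=None): finger opening in m; f_grip is the grip in N (None keeps the last); returns when the fingers have stopped.
- env.dwell(seconds).
- kin.inverse_kinematics(position, orientation): joint angles nearest the present ones, or None.
- env.get_state(): the state.
- camera(name): name is "side" or "top" or "wrist"; returns (picture, depth): 384x512x3 uint8, blue, green, red; 384x512 float32, m along the optical axis (not along the pixel's ray), 0 where there is no reading.
- calibration(name): a dict with "fx", "fy", "cx", "cy" (pixels), "k1" (the pictures are not rectified: a ray, as slopes to the right and down, at radius r is drawn at 1 + k1 r^2 times it, then the intrinsics apply), "rvec" (rotation vector, rad) and "tvec" (3), from world to camera coordinates, as OpenCV has them. Camera axes: x right, y down, z forward; pixel columns grow to the right and rows downward; lengths in m; the calibration is good to about 2 mm. A picture is of the moment at which its call begins: read the wrist's pose just before it. calibration takes no time and is no camera call; for the wrist camera it gives the pose at the moment of the call.
A pose or a line that the arm cannot do raises env.PlanningError and nothing moves.
- job.job_done(): hands the job in; it is judged then, once.
The state is a dict: "time": time; "qpos": joint angles; "joint_velocities": joint speeds; "joint_torque": joint torques, N m; "tcp_pos": TCP position; "orientation": TCP orientation; "force": force on the tool from outside, world axes, zero at the start; "torque": the same for the moment, N m; "opening": finger opening in m; "gripper_force": force on a finger pad.
Only numpy, scipy, OpenCV 4.12 (cv2) and the standard library are available. Lean on these libraries where they do the work, as an engineer would, in place of code of your own. Each camera call takes 0.05 s, during which the arm holds its last target. There are 200 camera calls.

## Working session

There is one attempt and no reset: what is moved stays moved. The work goes in short steps, each a Python script; the robot and the scene stay as the last script left them, time stands still between calls to the robot, and variables do not carry over. Pictures are saved under pics/ and viewed, at most 14 in all, crops included, and the job is handed in when it is done.

```bash
mkdir -p pics
python3 - <<'E'
from cell import env,camera,calibration
import cv2,numpy as np
s=env.get_state();print(s['time'],s['tcp_pos'],s['orientation'],s['opening'],env.nose_length)
for n in("top","side"):
    im,d=camera(n);cv2.imwrite(f"pics/{n}0.png",im);np.save(f"pics/{n}0.npy",d)
    c=calibration(n);print(n,c)
    R=cv2.Rodrigues(np.array(c['rvec'],float))[0];print(-R.T@np.array(c['tvec']).ravel(), R[2], (d==0).mean())
E
```

```text
0.0 [ 0.28290192 -0.61234446  0.30291367] [-8.87024132e-04  9.76670749e-01  2.14740267e-01 -2.79943980e-04] 0.08558371334163785 0.0726
top {'fx': 403.7891059415272, 'fy': 403.7891059415272, 'cx': 251.5171590937231, 'cy': 187.63163148819518, 'k1': -0.11342853313838758, 'rvec': array([ 2.16536186, -2.18900861,  0.07272843]), 'tvec': array([0.01037885, 0.57102373, 0.96587341])}
[ 0.49504814 -0.00551022  1.00696785] [ 0.07698536  0.0098052  -0.99698401] 0.003962198893229167
side {'fx': 461.5194605151587, 'fy': 461.5194605151587, 'cx': 260.9997123145445, 'cy': 196.63357841036802, 'k1': -0.16366659297695887, 'rvec': array([ 0.29793501, -2.76153028,  1.28712261]), 'tvec': array([0.52858027, 0.098562  , 1.30562172])}
[0.32967848 1.02718839 0.91101907] [ 0.15406872 -0.74953212 -0.64378911] 0.0037434895833333335
```

View pics/top0.png

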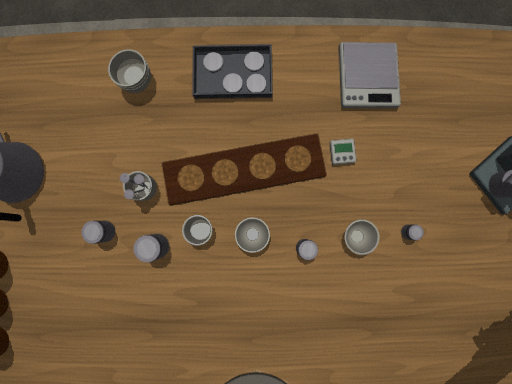

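View pics/side0.png

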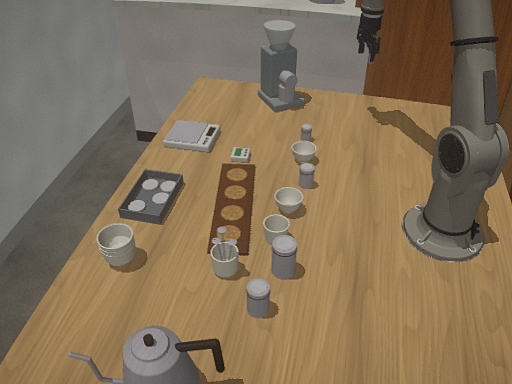

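The top view (+x up, +y left) shows the mug at px (137,185), beyond the +y end of the board. So pad_a takes xs and pad_d takes l. The pads are at about (191,178), (225,172), (262,166) and (298,158). The canister lids are at (148,248), (93,232), (308,250) and (415,232), with bowls between them at (197,230), (252,235) and (362,238). The side view confirms this layout.

```bash
cat > h.py <<'E'
import cv2,numpy as np
from cell import env,kin,camera,calibration,job
def cal(n):
    c=calibration(n);K=np.array([[c['fx'],0,c['cx']],[0,c['fy'],c['cy']],[0,0,1.]])
    return K,np.array([c['k1'],0,0,0.]),cv2.Rodrigues(np.array(c['rvec'],float))[0],np.array(c['tvec'],float).ravel()
def rays(C,uv):
    K,D,R,t=C;p=cv2.undistortPoints(np.array(uv,float).reshape(-1,1,2),K,D)[:,0]
    return -R.T@t,np.c_[p,np.ones(len(p))]@R
def onplane(C,uv,z):
    o,d=rays(C,uv);return o+d*((z-o[2])/d[:,2])[:,None]
def proj(C,X):
    K,D,R,t=C;return cv2.projectPoints(np.array(X,float).reshape(-1,1,3),cv2.Rodrigues(R)[0],t,K,D)[0][:,0]
def blob(mask,C,z,near):
    """contour nearest pixel `near` -> circle on plane z: centre, diameter by area and by extent"""
    cs=[c for c in cv2.findContours(mask,cv2.RETR_EXTERNAL,cv2.CHAIN_APPROX_NONE)[0] if cv2.contourArea(c)>40]
    if not cs: return None
    c=max(cs,key=lambda c:cv2.pointPolygonTest(c,tuple(map(float,near)),True))
    P=onplane(C,cv2.convexHull(c)[:,0],z)[:,:2].astype(np.float32)
    (x,y),(a,b),_=cv2.fitEllipse(P);return x,y,a,b
E
python3 - <<'E'
from h import *
im=cv2.imread("pics/top0.png");d=np.load("pics/top0.npy");C=cal("top")
hsv=cv2.cvtColor(im,cv2.COLOR_BGR2HSV)
v,u=np.mgrid[:384,:512];o,r=rays(C,np.c_[u.ravel(),v.ravel()])
Z=(o+r*d.reshape(-1,1))[:,2].reshape(384,512)
for n,p,h in(("l",(148,248),.1),("m",(93,232),.085),("s",(308,250),.07),("xs",(415,232),.055)):
    print(n,hsv[p[1],p[0]],Z[p[1]-1:p[1]+2,p[0]-1:p[0]+2].mean().round(4))
    m=((hsv[...,1]<60)&(hsv[...,2]>110)).astype(np.uint8);print(' col',np.round(blob(m,C,h,p),4))
    m=(abs(Z-h)<.012).astype(np.uint8);q=blob(m,C,h,p);print(' dep',np.round(q,4) if q else None)
for n,p in zip("abcd",((191,178),(225,172),(262,166),(298,158))):
    m=cv2.inRange(hsv,(5,90,75),(25,255,255));m=cv2.morphologyEx(m,cv2.MORPH_CLOSE,np.ones((3,3)))
    roi=np.zeros_like(m);cv2.circle(roi,p,17,255,-1)
    print(n,hsv[p[1],p[0]],Z[p[1]-2:p[1]+3,p[0]-2:p[0]+3].mean().round(4),np.round(blob(m&roi,C,.015,p),4))
for n,p in(("mug",(137,185)),("b1",(197,230)),("b2",(252,235)),("b3",(362,238)),("timer",(343,152))):
    print(n,onplane(C,[p],.06)[0].round(3),Z[p[1]-15:p[1]+16,p[0]-15:p[0]+16].max().round(3))
cv2.imwrite("pics/z.png",cv2.resize(im[120:280,70:450],None,fx=2.1,fy=2.1,interpolation=cv2.INTER_CUBIC))
q=kin.inverse_kinematics([.5,0,.25],[0,1,0,0]);print(q)
E
```

```text
l [150   5 146] 0.1004
 col [0.4307 0.2431 0.0587 0.0599]
 dep [0.4309 0.2404 0.0601 0.0646]
m [158   7 145] 0.0851
 col [0.4674 0.3766 0.0504 0.0512]
 dep [0.4679 0.3732 0.0539 0.0581]
s [110   5 151] 0.0702
 col [ 0.4221 -0.1254  0.0423  0.0436]
 dep [ 0.4224 -0.1248  0.0446  0.0474]
xs [144   9 142] 0.0561
 col [ 0.458  -0.387   0.0344  0.0351]
 dep [ 0.4592 -0.3838  0.0378  0.0423]
a [ 18 152 104] 0.0145 [0.5993 0.1555 0.0666 0.0672]
b [ 15 148 102] 0.0154 [0.6117 0.0704 0.0657 0.0665]
c [ 17 150 100] 0.015 [ 0.6265 -0.0225  0.0661  0.0667]
d [ 15 142 113] 0.0149 [ 0.6442 -0.1108  0.0659  0.0668]
mug [0.578 0.277 0.06 ] 1.007
b1 [0.47  0.133 0.06 ] 1.007
b2 [0.457 0.004 0.06 ] 1.007
b3 [ 0.447 -0.254  0.06 ] 1.007
timer [ 0.651 -0.215  0.06 ] 1.007
[ 0.17969879  0.27826247 -0.35608855  2.0025282   0.12443382  0.88126074
 -1.81396532]
```

View pics/z.png

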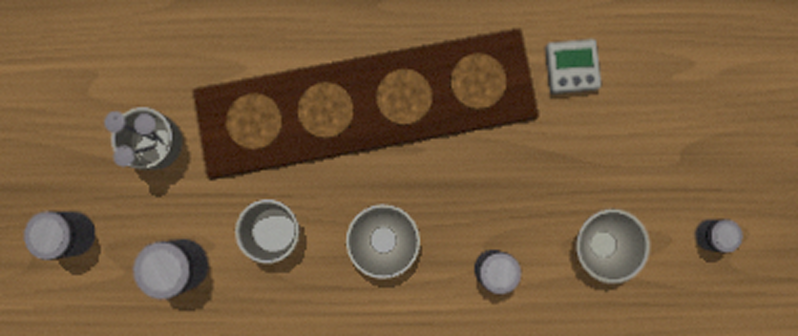

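```bash
cat >> h.py <<'E'
H=dict(xs=.055,s=.07,m=.085,l=.1)
DOWN=dict(xs=.027,s=.032,m=.032,l=.032)   # grasp point below the lid
CAN=dict(xs=(.458,-.387),s=(.4221,-.1254),m=(.4674,.3766),l=(.4307,.2431))
PAD=dict(xs=(.5993,.1555),s=(.6117,.0704),m=(.6265,-.0225),l=(.6442,-.1108))
PSI=np.arctan2(.0449,.2663)   # jaws close across the board
def quat(psi):
    f=(psi+np.pi/2)/2;return [0,np.cos(f),np.sin(f),0]
E
python3 - <<'E'
from h import *
im,d=camera("side");C=cal("side");hsv=cv2.cvtColor(im,cv2.COLOR_BGR2HSV)
m=((hsv[...,1]<60)&(hsv[...,2]>115)).astype(np.uint8)
for n in H:
    p=proj(C,[*CAN[n],H[n]])[0];print(n,p.round(1),np.round(blob(m,C,H[n],p),4))
    for ps in(PSI,PSI+np.pi):
        for P in(CAN,PAD):
            z0=.015*(P is PAD)+H[n]-DOWN[n]+.054
            for z in(z0,z0+.16):
                q=kin.inverse_kinematics([*P[n],z],quat(ps));print(None if q is None else q.round(2),end=' ')
    print()
T=cal("top");print("spoons",onplane(T,[(125,178),(139,179),(128,194)],.13).round(3),"mug rim",onplane(T,[(137,185)],.07).round(3))
s=env.get_state();K,D,R,t=cal("wrist");w,x,y,z=s['orientation']
from scipy.spatial.transform import Rotation as Ro
Rt=Ro.from_quat([x,y,z,w]);print("wrist cam in tool",Rt.inv().apply(-R.T@t-s['tcp_pos']).round(3))
E
```

```text
xs [306.6 125.9] [ 0.4488 -0.2362  0.0812  0.1182]
[ 0.78  0.65 -0.25  1.87  0.25  0.65  0.55] [ 0.84  0.44 -0.32  1.78  0.17  0.94  0.62] [ 0.03  0.7  -0.53  1.81  0.49  0.77 -0.59] [ 0.13  0.51 -0.66  1.71  0.35  1.04 -0.48] [ 0.37  0.66  0.31  1.9  -0.32  0.62 -2.1 ] [ 0.35  0.43  0.33  1.82 -0.17  0.92 -2.22] [ 0.42  1.02 -1.2   1.78  1.06  1.15  2.17] [ 0.43  0.73 -1.19  1.69  0.72  1.23  2.38] 
s [307.3 166.3] [ 0.4246 -0.1212  0.046   0.0624]
[ 0.46  0.48 -0.38  2.23  0.37  0.49 -0.03] [ 0.59  0.19 -0.49  2.12  0.12  0.86  0.2 ] [ 0.18  0.68 -0.54  1.81  0.48  0.78 -0.44] [ 0.24  0.49 -0.61  1.71  0.32  1.05 -0.31] [-0.    0.46  0.18  2.26 -0.19  0.43 -2.65] [ 0.13  0.16  0.02  2.15 -0.    0.84 -2.82] [-0.98  1.12  1.26  1.89 -1.2   1.16 -2.21] [-1.01  0.79  1.27  1.79 -0.81  1.21 -2.46] 
m [258.2 286.5] [0.4682 0.3782 0.0521 0.054 ]
[-0.16  0.77 -0.86  1.83  0.75  0.89 -1.22] [-0.09  0.57 -0.96  1.73  0.51  1.11 -1.04] [ 0.32  0.67 -0.53  1.78  0.44  0.81 -0.26] [ 0.35  0.48 -0.56  1.67  0.28  1.08 -0.13] [ 0.02  0.98 -1.2   1.82  1.03  1.12  1.74] [ 0.03  0.68 -1.18  1.72  0.68  1.21  1.97] [-0.19  0.62  0.18  1.82 -0.16  0.72 -2.9 ] [-0.85  0.78  1.27  1.75 -0.8   1.23 -2.34] 
l [284.5 243.2] [0.4493 0.2091 0.0806 0.1435]
[ 0.12  0.66 -0.97  2.07  0.76  0.82 -1.15] [ 0.25  0.39 -1.08  1.95  0.41  1.04 -0.85] [ 0.4   0.67 -0.46  1.71  0.38  0.85 -0.06] [ 0.42  0.49 -0.48  1.59  0.24  1.12  0.05] [ 0.26  0.8  -1.19  2.07  0.94  0.97  1.85] [ 0.31  0.44 -1.17  1.95  0.46  1.06  2.24] [-0.09  0.64  0.23  1.75 -0.19  0.78 -2.74] [-0.03  0.45  0.14  1.62 -0.07  1.07 -2.84] 
spoons [[0.587 0.283 0.13 ]
 [0.585 0.251 0.13 ]
 [0.552 0.276 0.13 ]] mug rim [[0.577 0.274 0.07 ]]
wrist cam in tool [ 0.078 -0.    -0.07 ]
```

```bash
cat >> h.py <<'E'
def transfer(n,psi,can=None):
    c=np.array(can or CAN[n]);p=np.array(PAD[n]);q=quat(psi);z0=H[n]-DOWN[n]+.054;up=z0+.16
    env.grip(.085,50)
    env.reach([*c,up],q);env.movel([*c,z0],.2)
    env.grip(.0,50);s=env.get_state();print(n,'t',round(s['time'],1),'opening',round(s['opening'],4),'F',np.round(s['gripper_force'],1))
    if s['opening']<.03: print("missed");return
    env.movel([*c,up],.2);s=env.get_state();print(' lifted opening',round(s['opening'],4),'Fz',s['force'].round(1))
    env.reach([*p,up+.015],q)
    env.movel([*p,z0+.015+.006],.2);hit=env.movel([*p,z0+.015-.002],.03,stop_force=4)
    s=env.get_state();print(' down',hit,'z over nominal',round(s['tcp_pos'][2]-z0-.015,4))
    env.grip(.085);env.movel([*p,up+.015],.2);print(' t',round(env.get_state()['time'],1))
E
python3 - <<'E'
from h import *
best=None
for ps in(np.pi/2,-np.pi/2,np.pi/4,-np.pi/4):
    z=H['xs']-DOWN['xs']+.054
    Q=[kin.inverse_kinematics([*P['xs'],z+dz],quat(ps)) for P in(CAN,PAD) for dz in(0,.175)]
    print(ps,[None if q is None else q.round(2) for q in Q])
    if all(q is not None for q in Q):
        m=np.abs(Q[3]-Q[1]).max()
        if ps in(np.pi/2,-np.pi/2) and(best is None or m<best[0]):best=(m,ps)
print(best)
transfer('xs',best[1])
im,_=camera("side");cv2.imwrite("pics/side1.png",im);im,_=camera("wrist");cv2.imwrite("pics/wrist1.png",im)
E
```

```text
1.5707963267948966 [array([ 0.99,  0.7 , -0.53,  1.86,  0.52,  0.72,  1.74]), array([ 1.06,  0.47, -0.61,  1.76,  0.31,  1.01,  1.9 ]), array([ 0.18,  0.8 , -0.76,  1.8 ,  0.72,  0.84,  0.65]), array([ 0.22,  0.56, -0.8 ,  1.7 ,  0.45,  1.08,  0.85])]
-1.5707963267948966 [array([ 0.58,  0.64,  0.03,  1.89, -0.03,  0.62, -0.95]), array([ 0.57,  0.4 ,  0.03,  1.79, -0.01,  0.95, -0.96]), array([-0.15,  0.68, -0.28,  1.82,  0.28,  0.68, -2.16]), array([ 0.03,  0.48, -0.52,  1.71,  0.28,  1.02, -2.16])]
0.7853981633974483 [array([ 0.88,  0.67, -0.38,  1.87,  0.38,  0.68,  1.07]), array([ 0.94,  0.44, -0.45,  1.76,  0.22,  0.99,  1.19]), array([ 0.1 ,  0.75, -0.63,  1.8 ,  0.6 ,  0.79, -0.06]), array([ 0.17,  0.53, -0.72,  1.7 ,  0.4 ,  1.06,  0.1 ])]
-0.7853981633974483 [array([ 0.67,  0.64, -0.1 ,  1.88,  0.1 ,  0.63, -0.27]), array([ 0.7 ,  0.41, -0.13,  1.78,  0.06,  0.96, -0.24]), array([-0.05,  0.7 , -0.41,  1.81,  0.4 ,  0.71, -1.47]), array([ 0.09,  0.5 , -0.61,  1.71,  0.33,  1.03, -1.41])]
(np.float64(1.053778598701129), 1.5707963267948966)
xs t 3.5 opening 0.0368 F 49.9
 lifted opening 0.0367 Fz [-0.1 -0.6 -1.5]
 down True z over nominal 0.0009
 t 9.2
```

Run:
```python
import cv2,numpy as np
cv2.imwrite("pics/v1.png",np.hstack([cv2.resize(cv2.imread(f"pics/{n}1.png"),(400,300)) for n in("side","wrist")]))
```

```text
(no output)
```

View pics/v1.png

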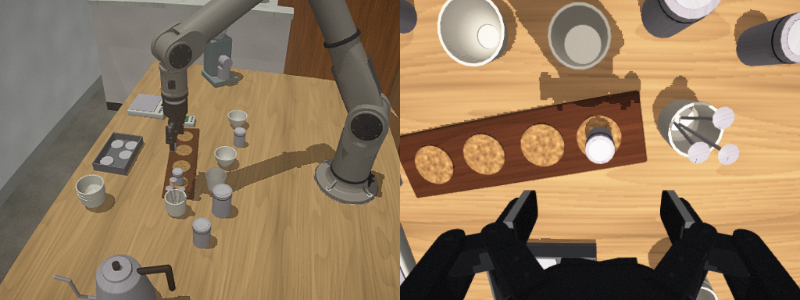

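The wrist view shows xs standing upright on pad_a, at about (600,148), with the mug untouched. I'll do the other three now.

Run:
```python
from h import *
for n in('s','m','l'): transfer(n,PSI)
q=env.get_state()['tcp_pos'];env.reach([.45,-.35,.35],quat(PSI))
im,d=camera("top");cv2.imwrite("pics/top2.png",im);C=cal("top")
hsv=cv2.cvtColor(im,cv2.COLOR_BGR2HSV);m=((hsv[...,1]<60)&(hsv[...,2]>110)).astype(np.uint8)
for n in H:
    z=H[n]+.015;p=proj(C,[*PAD[n],z])[0];b=np.array(blob(m,C,z,p));print(n,b.round(4),'err mm',((b[:2]-PAD[n])*1e3).round(1))
cv2.imwrite("pics/v2.png",cv2.resize(im[100:280,70:450],None,fx=2.1,fy=2.1,interpolation=cv2.INTER_CUBIC))
```

```text
s t 12.2 opening 0.0449 F 49.8
 lifted opening 0.0451 Fz [-0.1  0.3 -1.6]
 down True z over nominal 0.0011
 t 16.8
m t 19.7 opening 0.0528 F 51.9
 lifted opening 0.053 Fz [-0.4 -0.3 -1.1]
 down True z over nominal 0.0012
 t 24.8
l t 27.5 opening 0.0613 F 52.9
 lifted opening 0.0614 Fz [ 0.3 -0.4 -3.9]
 down True z over nominal 0.0013
 t 32.5
xs [0.6012 0.1568 0.0343 0.0364] err mm [1.9 1.3]
s [0.6124 0.0712 0.043  0.0435] err mm [0.7 0.8]
m [ 0.6275 -0.0229  0.0508  0.051 ] err mm [ 1.  -0.4]
l [ 0.6452 -0.1119  0.0589  0.0595] err mm [ 1.  -1.1]
```

View pics/v2.png

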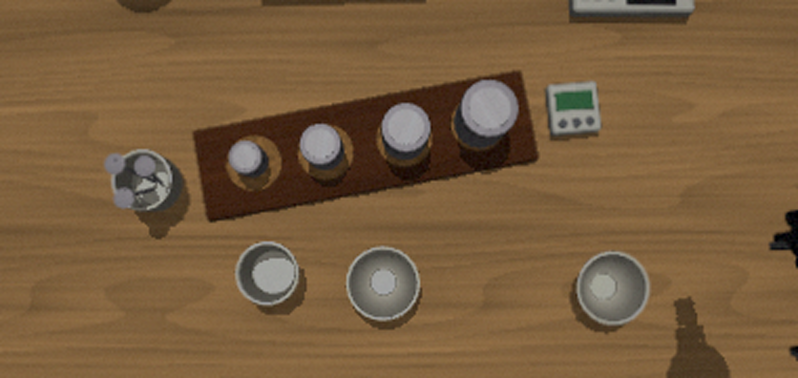

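The four canisters stand upright on their pads in size order from the mug: xs (247,158), s (321,145), m (406,128) and l (489,108) in the crop. The mug hasn't moved, the arm is clear, and each canister is within about 2.5 mm of its pad's centre.

```bash
python3 -c "
from cell import job
print(job.job_done())"
```

```text
the job is handed in; nothing more can be done
None
```

I handed the job in: all four canisters stand upright in size order, smallest by the mug, each measured within about 2.5 mm of its pad's centre, with the mug not visibly moved and about 33 s of the 112 s used.

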